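# Close up the jar row and clamp the bookend

## Robot

A 6-joint arm with a two-finger parallel gripper is mounted at the origin on the work surface. World frame = base frame: x ahead of the robot, y to its left, z up, the work surface at z = 0. Lengths are in m, angles in rad, forces in N, time in s.
With the tool pointing down it reaches from about 0.35 to 0.85 m from the base axis. Payload 8.1 kg.
Tool frame: the origin (TCP) lies on the centre line of the jaws, within the pads' length; the fingertips stand robot.tips_ahead ahead of it and the grasp point (between the pads) lies 8 mm behind it (robot.tips_ahead is the distance from the TCP to the fingertips, in m); z points along the fingers, y is the line along which they close (so a half turn about z gives the same grasp; the last joint's range is limited). The gripper opens to 93 mm and grips with 3 to 60 N. Pads are 15 mm wide; open, the fingers measure 128 mm over their backs; the gripper's body (75 mm by 188 mm) begins 65 mm behind the grasp point.
Start: joints at [-1.235, 0.13, 1.488, -0, 1.523, -0.085], TCP at [0.245, -0.548, 0.23] pointing down, gripper open.
Joint ranges: [-2.96, 2.96], [-0.89, 2.26], [0.02, 2.5], [-1.34, 4.48], [0, 2.73], [-2.66, 2.66]. Speed limits (rad/s): [2.39, 2.39, 2.79, 3.14, 3.14, 3.14].

## Interface

Orientations are given as a unit quaternion [w, x, y, z].
In Python, from cell import monitor, cams, job, robot gives the robot as it stands.
- The arm moves only by the shell command python3 -m inch 'ROWS' [FORCE]. ROWS is JSON, a list of rows, each a list of 7 numbers: the shift along the tool's x, y, z in mm, then the turn, a rotation vector about the tool's x, y, z in rad, then the finger opening in mm, from 0 to 93. In form: [[x, y, z, rx, ry, rz, claw], ...]. A call has 1 to 12 rows; each row shifts and turns the commanded pose from where the row before left it, along the tool's axes as they then stand; what a row does not reach is not made up. A row lasts 1/8 s, in which the tool goes at most 62.5 mm and 10.7 degrees, less where a joint would pass 70% of its speed; a pose out of reach is approached as far as the arm can. A call with a gripper value outside its range is refused whole. The fingers move at their own pace and stop on an object; FORCE is the grip in N (left out, the last holds). Time passes only in rows, so rows that do not move let the fingers close. It gives the time, the measured TCP pose, the force, the opening and the grip force at its end, in the units of the state.
- monitor.sense(): the state, without advancing time (a new reading comes with each control period).
- cams.camera(name): name is "side" or "top" or "wrist"; returns a dict with "frame" (420x560x3 uint8, red, green, blue), "range_z" (420x560 float32, m along the optical axis (not along the pixel's ray), 0 where there is no reading), "vfov" (degrees; the focal length in pixels is half the picture's height over the tangent of half this angle, whatever the lens; pixels are square), "cx", "cy" (the principal point, pixels), "R" (3x3) and "t" (3): a world point X has camera coordinates R X + t; the wrist camera has in their place "mount" (4x4, takes a point from camera to tool coordinates, whose origin is the TCP and whose axes are the flange's). Camera axes: x right, y down, z forward; pixel columns grow to the right and rows downward; lengths in m; the calibration is good to about 2 mm. The wrist camera is an equidistant fisheye: a pixel r from the principal point sees the ray r / f radians off the axis. A picture is of the moment at which its call begins: read the wrist's pose just before it.
- job.finish_job(): hands the job in; it is judged then, once.
The state is a dict: "time": time; "joints": joint angles; "qvel": joint speeds; "joint_torque": joint torques, N m; "eef_pos": TCP position; "orientation": TCP orientation; "force": force on the tool from outside, world axes, zero at the start; "torque": the same for the moment, N m; "gripper_width": finger opening in m; "grasp_force": force on a finger pad.
Only numpy, scipy, OpenCV 4.12 (cv2) and the standard library are available. Lean on these libraries where they do the work, as an engineer would, in place of code of your own. Each camera call takes 0.05 s, during which the arm holds its last target. There are 200 camera calls.

## Task

The jars on the pantry rack stand loose. Loosen the bookend's clamp knob, slide the bookend along until the three jars stand close together between it and the fixed end panel, then turn the knob fully tight again. Keep the jars standing and leave the pail, bottle and bowl where they are.

Things in the scene. Friction and masses are not known exactly. Their poses are not given: they have to be found in the camera images.
- rack: Fixed wooden jar rack: board 116 (x) by 470 (y) by 18 mm with a 16 mm wide ledge along each long side, 14 mm above the board, leaving a channel 78 mm wide. Origin: centre of its underside, on the table; y runs along the channel, z up. A fixed end panel, top 103 mm above the table, closes the -y end; its inner face is at y = -215 mm. The bookend slides in the +y half.
- bookend (a joint): Travel of the aluminium bookend towards the end panel (rack -y), 0 to 0.14 m. Upright plate 70 wide, 12 thick, top 105 mm above the table, on a foot 20 mm high that runs back from the jars under the knob. At 0 the plate's jar-side face is at rack y = +115, the knob axis at +187 mm. At 0.120 the jars touch one another, panel and plate. Slides with 5 N plus jars' drag when loose; held when tight.
- bookend_push (a point): Middle of the plate's back face (away from the jars), 88 mm above the table, 17 mm below the plate's top edge. A push here towards rack -y slides the bookend. The knob axis is 60 mm behind this face. Site axes: those of the rack.
- knob (a joint): Angle of the clamp knob about its upright axis, 0 to 1.45 rad. 0: fully tight, hard stop, bar handle lies along the rack. Grows as it is loosened, anticlockwise seen from above; 1.45: hard stop, bar nearly square across the rack. The clamp grips below about 0.45 rad and is free above. It stays where it is left; 0.12 N m turns it, about 0.25 N m tightens it.
- knob_grip (a point): On the knob's axis at the middle of its bar handle: black straight bar 90 long, 14 thick, 20 mm tall (76 to 96 mm above the table), pivoted at its middle on a hub 34 mm across, its ends 56 mm clear above the foot. The point's y axis runs along the bar, z up; it moves with the bookend.
- jar_a: Closed jar 70 mm across, 95 mm tall, standing on the rack's board (18 mm above the table). Origin: centre of its underside. The three jars are in any order.
- jar_b: Another closed jar of the same size, same origin.
- jar_c: Another closed jar of the same size, same origin.
- pail: Bystander: white plastic pail 150 mm across, 130 mm tall, left of the rack. Origin: centre of its underside.
- oil: Bystander: green oil bottle 72 mm across, 220 mm tall, right of the rack. Origin: centre of its underside.
- bowl: Bystander: white bowl 120 mm across, 50 mm tall, beyond the rack. Origin: centre of its underside.

How it is judged:
By the outcome, as a careful person would: the job done as asked, in the order asked, and still so for the second after the job is handed in, with the robot touching nothing.
It also fails if it takes over 58 s, if anything falls off the work surface, if the arm or the gripper's body presses on something with over 40 N, if the wrist force passes 120 N, or if a joint passes its speed limit or range.

## Working session

There is one attempt and no reset: what is moved stays moved. The work goes in short steps, Python scripts to look and compute and a shell command to move; the robot and the scene stay as the last step left them, time stands still between calls to the robot, and variables do not carry over. Pictures are saved under pics/ and viewed, at most 10 in all, crops included, and the job is handed in when it is done.

```bash
mkdir -p pics; ls; cat > h.py <<'E'
import numpy as np,cv2
from cell import monitor,cams,job,robot
from scipy.spatial.transform import Rotation as Ro
def get(n):
    s=monitor.sense(); c=cams.camera(n); np.savez(f'{n}.npz',**{k:np.array(v) for k,v in c.items()},p=s['eef_pos'],q=s['orientation']); return c
def load(n): return np.load(f'{n}.npz')
def world(c,u,v,z=None):
    H=c['frame'].shape[0]; f=H/2/np.tan(np.radians(c['vfov'])/2)
    d=np.array([(u-c['cx'])/f,(v-c['cy'])/f,1.]); R=np.array(c['R']);t=np.array(c['t'])
    if z is None: return R.T@(d*c['range_z'][int(round(v)),int(round(u))]-t)
    o=-R.T@t; w=R.T@d; return o+w*(z-o[2])/w[2]
E
python3 - <<'E'
from h import *
a=get('side');b=get('top')
cv2.imwrite('pics/s0.png',cv2.cvtColor(a['frame'],4));cv2.imwrite('pics/t0.png',cv2.cvtColor(b['frame'],4))
s=monitor.sense();print(s,robot.tips_ahead)
for c in(a,b): print(-np.array(c['R']).T@c['t'],c['R'][2],c['vfov'])
E
```

```text
pics
{'time': 0.1, 'joints': array([-1.23538986e+00,  1.31080050e-01,  1.48913584e+00, -1.01727019e-06,
        1.52297153e+00, -8.53924424e-02]), 'qvel': array([ 0.0020954 ,  0.0005925 , -0.00338997,  0.00104396, -0.00040965,
        0.00015699]), 'joint_torque': array([ 1.03481503e-03, -5.61336565e+01, -4.93097734e+01,  7.70403701e-02,
        2.90884310e-02, -3.43788588e-05]), 'eef_pos': array([ 0.24496292, -0.54720182,  0.22871462]), 'orientation': array([-7.91096787e-04,  9.77947251e-01,  2.08850519e-01, -9.99230381e-05]), 'force': array([-0.28022801, -0.18113983, -0.50653462]), 'torque': array([ 0.02542343,  0.03039574, -0.01358233]), 'grasp_force': 0.0, 'gripper_width': 0.09314944946701735} 0.011
[0.20386894 1.03802714 1.06729546] [ 0.27965027 -0.69087906 -0.66669472] 45.3004521545807
[0.39012233 0.00773624 1.17795177] [ 0.2368669  -0.00219372 -0.97153963] 51.98925095361082
```

View pics/s0.png

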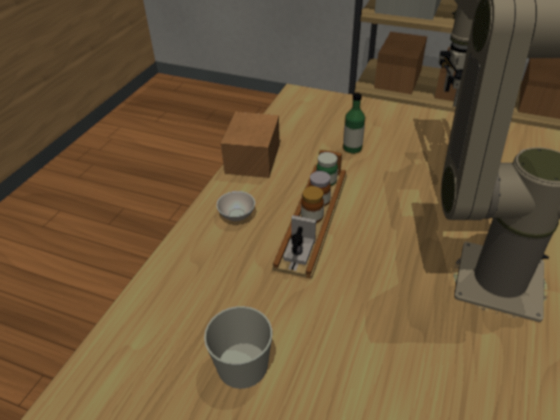

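View pics/t0.png

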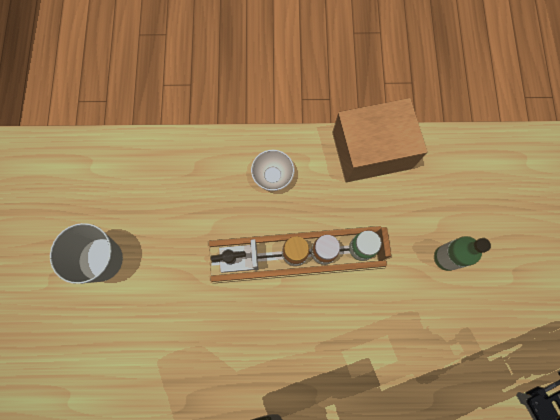

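The side view shows the knob at about (298,240), the plate at (303,228) and the jars at (313,205), (320,188) and (327,168). In the top view the bar runs (212,259) to (246,255), the plate is at column 254, the jars at columns 296, 327 and 368, and the end panel at 386. I'll enlarge both.

```bash
python3 - <<'E'
from h import *
a=load('side');b=load('top')
A=cv2.resize(cv2.cvtColor(a['frame'][145:280,260:360],4),None,fx=4,fy=4,interpolation=2)
B=cv2.resize(cv2.cvtColor(b['frame'][222:288,200:400],4),None,fx=4,fy=4,interpolation=2)
cv2.imwrite('pics/s1.png',A);cv2.imwrite('pics/t1.png',B)
E
```

```text
(no output)
```

View pics/s1.png

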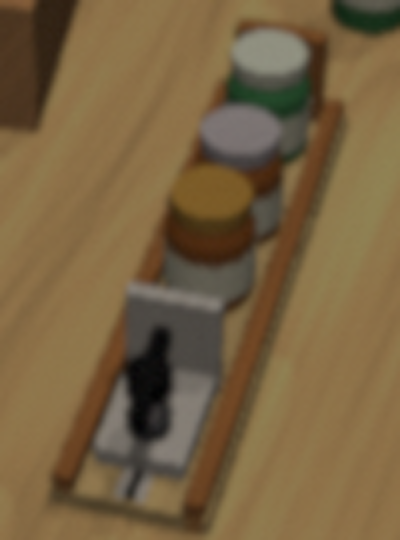

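View pics/t1.png

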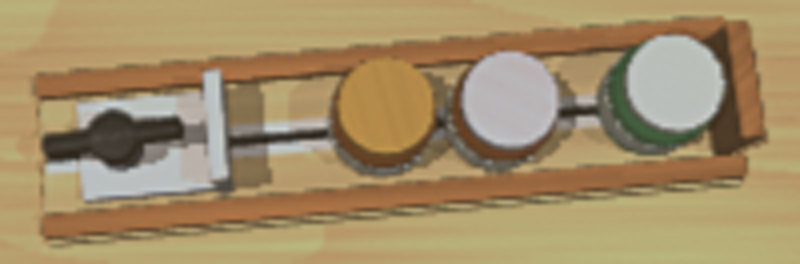

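The enlarged top view puts the bar from (44,146) to (182,129) with its hub at (118,138). The plate top runs from (212,70) to (222,186), and there are gaps between the jars. In the side crop the bar runs from (160,335) to about (146,432), the plate top from (128,290) to (222,303).

```bash
python3 - <<'E'
from h import *
a=load('side');b=load('top')
T=lambda x,y:((x+.5)/4-.5+200,(y+.5)/4-.5+222)
S=lambda x,y:((x+.5)/4-.5+260,(y+.5)/4-.5+145)
def tri(s,t):
    p0,p1=[np.array([world(c,*p,z) for z in (0,.2)]) for c,p in((a,s),(b,t))]
    A=p0[1]-p0[0];B=p1[1]-p1[0]; k=np.linalg.lstsq(np.c_[A,-B],p1[0]-p0[0],rcond=None)[0]
    q=p0[0]+k[0]*A;r=p1[0]+k[1]*B; return ((q+r)/2*1e3).round(1),(np.linalg.norm(q-r)*1e3).round(1)
print('bar end far',tri(S(160,335),T(182,129)))
print('bar end near',tri(S(146,430),T(44,146)))
print('hub',tri(S(150,378),T(116,137)))
print('plate top L/R corner',tri(S(128,288),T(212,70)),tri(S(222,301),T(222,184)))
for n,p in dict(hub=(116,137),e1=(176,130),e2=(50,145),plate=(217,125),j1=(385,103),j2=(511,98),j3=(677,82),panel=(745,80)).items():
    print(n,(world(b,*T(*p))*1e3).round(1))
for z,ps in ((.032,[(36,75),(715,18),(42,217),(745,160),(42,238),(745,180)]),(.086,[(44,146),(182,129)]),(.105,[(205,70),(228,187),(220,68)])):
    print(z,[(world(b,*T(*p),z)*1e3).round(1).tolist()[:2] for p in ps])
for n,p in dict(far_R=(338,103),near_R=(200,508),near_L=(63,480)).items(): print(n,(world(a,*S(*p),.032)*1e3).round(1))
E
```

```text
bar end far (array([549.5,  82. ,  84.3]), np.float64(0.8))
bar end near (array([534. , 169. ,  81.8]), np.float64(11.0))
hub (array([543.3, 123.8,  83.8]), np.float64(2.4))
plate top L/R corner (array([582.7,  61.7, 101.6]), np.float64(2.6)) (array([512.4,  55.6, 105.6]), np.float64(2.1))
hub [542.8 122.8  95.2]
e1 [547.   85.   94.3]
e2 [538.1 164.3  95.7]
plate [548.8  58.7 102.1]
j1 [560.3 -46.7 110.8]
j2 [ 562.2 -125.2  114. ]
j3 [ 571.4 -229.6  113.2]
panel [ 573.5 -274.2  105.8]
0.032 [[594.3, 184.1], [629.0, -276.2], [499.1, 177.6], [532.2, -289.8], [485.3, 177.3], [518.9, -288.8]]
0.086 [[538.8, 169.5], [548.8, 81.8]]
0.105 [[583.4, 66.2], [509.5, 51.7], [584.6, 56.7]]
far_R [ 523.7 -284.1   32. ]
near_R [485.4 179.9  32. ]
near_L [581.9 188.6  32. ]
```

```bash
cat >> h.py <<'E'
def togo(tgt,xdir=None):
    s=monitor.sense(); R=Ro.from_quat(np.roll(s['orientation'],-1)); M=R.as_matrix()
    print('t',round(s['time'],2),'tcp',(s['eef_pos']*1e3).round(1),'shift mm',(M.T@(np.array(tgt)/1e3-s['eef_pos'])*1e3).round(1),'xdir',np.arctan2(M[1,0],M[0,0]).round(3),'zaxis',M[:,2].round(3),'F',s['force'].round(1),'T',s['torque'].round(2),'w',round(s['gripper_width']*1e3,1),'g',round(float(s['grasp_force']),1),'q',s['joints'].round(2))
    if xdir is not None:
        T=np.c_[[np.cos(xdir),np.sin(xdir),0],[np.sin(xdir),-np.cos(xdir),0],[0,0,-1]]
        print('rotvec tool',(Ro.from_matrix(M.T@T)).as_rotvec().round(3))
E
python3 -m inch '[[45.5,-41,0,0,0,0,60],[45.5,-41,0,0,0,0,60],[45.5,-41,0,0,0,0,60],[45.5,-41,0,0,0,0,60],[45.5,-41,0,0,0,0,60],[45.5,-41,0,0,0,0,60],[45.5,-41,0,0,0,0,60],[45.5,-41,0,0,0,0,60],[45.5,-41,0,0,0,0,60],[45.5,-41,0,0,0,0,60],[45.5,-41,0,0,0,0,60],[45.5,-41,0,0,0,0,60]]' 60
python3 -m inch '[[0,0,0,0,0,-0.18,60],[0,0,0,0,0,-0.18,60],[0,0,0,0,0,-0.18,60],[0,0,0,0,0,-0.18,60],[0,0,0,0,0,-0.18,60],[0,0,0,0,0,-0.18,60],[0,0,0,0,0,-0.16,60],[0,0,0,0,0,0,60],[0,0,0,0,0,0,60]]'
python3 - <<'E'
from h import *
togo([543,123,89],1.67)
c=get('wrist');cv2.imwrite('pics/w0.png',cv2.cvtColor(c['frame'],4));print(c['mount'],c['vfov'],c['cx'],c['cy'])
E
```

```text
time: 1.6
eef_pos: [0.5428, 0.1265, 0.2293]
orientation: [0.0, 0.978, 0.209, -0.0]
force: [0.2, -1.2, 0.7]
gripper_width: 0.0601
grasp_force: 0.0
time: 2.72
eef_pos: [0.5423, 0.1244, 0.2293]
orientation: [-0.0, 0.676, 0.737, -0.0]
force: [-0.9, -0.5, -0.9]
gripper_width: 0.0599
grasp_force: 0.0
t 2.73 tcp [542.3 124.4 229.3] shift mm [ -1.5   0.6 140.3] xdir 1.657 zaxis [-0.001 -0.    -1.   ] F [-0.9 -0.5 -0.9] T [-0.03 -0.08 -0.02] w 59.9 g 0.0 q [0.13 0.01 1.61 0.   1.52 0.05]
rotvec tool [-0.001 -0.    -0.013]
[[ 6.02776318e-04 -9.61617981e-01 -2.74391134e-01  7.73733286e-02]
 [ 9.99999680e-01  4.35256794e-04  6.71396931e-04  6.95800361e-04]
 [-5.26196756e-04 -2.74391451e-01  9.61617936e-01 -1.55206918e-01]
 [ 0.00000000e+00  0.00000000e+00  0.00000000e+00  1.00000000e+00]] 65.70646984690485 277.4276859089459 215.19087526134322
```

View pics/w0.png

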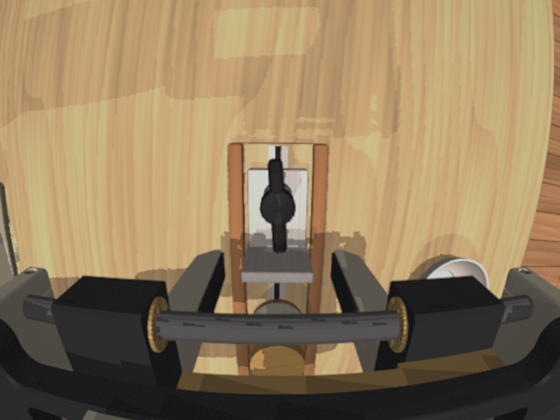

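The wrist view shows the bar from (274,160) to (281,250), its hub at (278,205), and the plate top edge at rows 250–262.

```bash
python3 - <<'E'
from h import *
c=load('wrist');f=210/np.tan(np.radians(c['vfov'])/2);M=Ro.from_quat(np.roll(c['q'],-1)).as_matrix()
def wr(u,v,z):
    d=np.array([u-c['cx'],v-c['cy']]);r=np.hypot(*d);th=r/f
    ray=np.r_[d/r*np.sin(th),np.cos(th)]; o=M@c['mount'][:3,3]+c['p']; w=M@c['mount'][:3,:3]@ray
    return ((o+w*(z-o[2])/w[2])*1e3).round(1)[:2]
for n,u,v,z in (('hub',278,206,.086),('e1',274.5,160,.096),('e2',281,249,.096),('plate top L',246,251,.105),('plate R',311,251,.105),('rackL0',231,144,.032),('rackR0',327,144,.032),('rackL1',237,245,.032),('rackR1',320,245,.032)): print(n,wr(u,v,z))
E
```

```text
hub [543.6 125.8]
e1 [536.6 170.1]
e2 [549.9  86.4]
plate top L [517.2  85.1]
plate R [577.5  90.3]
rackL0 [488. 177.]
rackR0 [591.8 186.1]
rackL1 [501.3  61.2]
rackR1 [597.8  69.6]
```

```bash

python3 -m inch '[[0,1,40,0,0,-0.03,60],[0,0,40,0,0,0,60],[0,0,30,0,0,0,60],[0,0,20,0,0,0,60],[0,0,10,0,0,0,60],[0,0,0,0,0,0,60]]'
python3 -m inch '[[0,0,0,0,0,0,10],[0,0,0,0,0,0,10],[0,0,0,0,0,0,10],[0,0,0,0,0,0,10],[0,0,0,0,0,0,10],[0,0,0,0,0,0,10]]' 60
python3 -c "
from h import *
togo([543,124,89])"
```

```text
time: 3.52
eef_pos: [0.5435, 0.1246, 0.0896]
orientation: [-0.0, 0.664, 0.748, -0.0]
force: [-0.3, -0.4, -0.0]
gripper_width: 0.0599
grasp_force: 0.0
time: 4.28
eef_pos: [0.5423, 0.1244, 0.0902]
orientation: [-0.001, 0.663, 0.748, -0.001]
force: [-8.8, -1.7, 8.3]
gripper_width: 0.0331
grasp_force: 60.0
t 4.28 tcp [542.3 124.4  90.2] shift mm [-0.5  0.6  1.2] xdir 1.691 zaxis [-0.003 -0.    -1.   ] F [-8.8 -1.7  8.3] T [-0.3   1.61 -0.01] w 33.1 g 60.0 q [ 0.13  0.13  1.75 -0.    1.26  0.01]
```

Opening is 33 mm, so the pads hold the round hub rather than the bar. Friction on it should still carry the torque, so I'll turn and check.

```bash

python3 -m inch '[[0,0,0,0,0,-0.1,10],[0,0,0,0,0,-0.1,10],[0,0,0,0,0,-0.1,10],[0,0,0,0,0,-0.1,10],[0,0,0,0,0,0,10]]'
python3 - <<'E'
from h import *
togo([543,124,89])
c=get('top');a=get('side');w=get('wrist')
B=cv2.resize(cv2.cvtColor(c['frame'][222:288,200:300],4),None,fx=4,fy=4,interpolation=2)
A=cv2.resize(cv2.cvtColor(a['frame'][205:271,260:360],4),None,fx=4,fy=4,interpolation=2)
W=cv2.resize(cv2.cvtColor(w['frame'][120:320,150:400],4),(660,528),interpolation=2)[:300]
W=cv2.resize(cv2.cvtColor(w['frame'][130:290,180:380],4),(400,320),interpolation=2)
cv2.imwrite('pics/c1.png',np.hstack([np.vstack([A,B]),cv2.copyMakeBorder(W,0,528-320,0,0,0)]))
E
```

```text
time: 4.9
eef_pos: [0.5424, 0.1244, 0.0902]
orientation: [-0.001, 0.501, 0.866, -0.001]
force: [-8.4, -1.0, 7.7]
gripper_width: 0.0327
grasp_force: 60.0
t 4.9 tcp [542.4 124.4  90.2] shift mm [-0.7  0.3  1.2] xdir 2.092 zaxis [-0.002 -0.    -1.   ] F [-8.4 -1.   7.7] T [-0.27  1.37  0.12] w 32.7 g 60.0 q [ 0.13  0.13  1.75 -0.    1.26 -0.39]
```

View pics/c1.png

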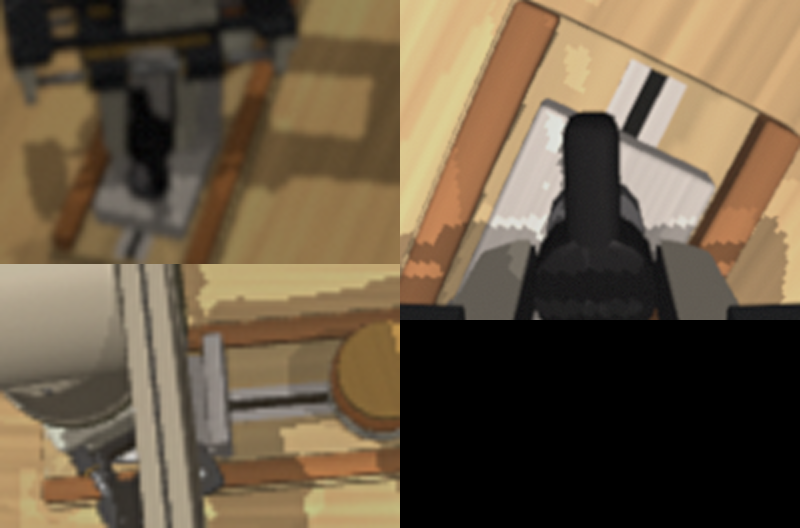

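The bar (right panel, top at about (590,130)) is in line with the tool and has turned about 0.4 rad from the rack, so the hub grip isn't slipping (0.12 N m). I'll keep turning.

```bash

python3 -m inch '[[0,0,0,0,0,-0.1,10],[0,0,0,0,0,-0.1,10],[0,0,0,0,0,-0.1,10],[0,0,0,0,0,-0.1,10],[0,0,0,0,0,-0.1,10],[0,0,0,0,0,-0.1,10],[0,0,0,0,0,-0.1,10],[0,0,0,0,0,-0.1,10],[0,0,0,0,0,0,10]]'
python3 - <<'E'
from h import *
s=monitor.sense();u=np.array([.075,-.997,0])
togo(s['eef_pos']*1e3+120*u)
E
```

```text
time: 6.18
eef_pos: [0.5426, 0.1246, 0.0902]
orientation: [-0.001, 0.124, 0.992, -0.0]
force: [-7.8, 0.2, 6.9]
gripper_width: 0.0329
grasp_force: 60.0
t 6.17 tcp [542.6 124.6  90.2] shift mm [ -38.2 -113.7    0. ] xdir 2.893 zaxis [-0.002 -0.    -1.   ] F [-7.8  0.2  6.9] T [-0.17  1.12  0.12] w 32.9 g 60.0 q [ 0.13  0.13  1.75  0.    1.26 -1.19]
```

```bash

python3 -m inch '[[-0.6,-1.9,0,0,0,0,10],[-1.3,-3.8,0,0,0,0,10],[-1.6,-4.7,0,0,0,0,10],[-1.6,-4.7,0,0,0,0,10],[-1.6,-4.7,0,0,0,0,10],[-1.6,-4.7,0,0,0,0,10],[-1.6,-4.7,0,0,0,0,10],[-1.6,-4.7,0,0,0,0,10]]'
python3 -c "
from h import *
togo([551.6,5,90.2])"
```

```text
time: 7.18
eef_pos: [0.5452, 0.0898, 0.0902]
orientation: [-0.001, 0.125, 0.992, 0.001]
force: [-7.6, 4.8, 6.2]
gripper_width: 0.0333
grasp_force: 60.0
t 7.17 tcp [545.2  89.8  90.2] shift mm [-27.2 -80.6  -0.2] xdir 2.891 zaxis [-0.002  0.001 -1.   ] F [-7.6  4.8  6.2] T [0.69 1.19 0.07] w 33.3 g 60.0 q [ 0.07  0.12  1.77  0.    1.26 -1.25]
```

```bash

python3 -m inch '[[-1.6,-4.7,0,0,0,0,10],[-1.6,-4.7,0,0,0,0,10],[-1.6,-4.7,0,0,0,0,10],[-1.6,-4.7,0,0,0,0,10],[-1.6,-4.7,0,0,0,0,10],[-1.6,-4.7,0,0,0,0,10],[-1.6,-4.7,0,0,0,0,10],[-1.6,-4.7,0,0,0,0,10],[-1.6,-4.7,0,0,0,0,10],[-1.6,-4.7,0,0,0,0,10],[-1.6,-4.7,0,0,0,0,10],[-1.6,-4.7,0,0,0,0,10]]'
python3 - <<'E'
from h import *
togo([551.6,5,90.2])
c=get('top');a=get('side')
B=cv2.resize(cv2.cvtColor(c['frame'][222:288,200:400],4),None,fx=4,fy=4,interpolation=2)
A=cv2.resize(cv2.cvtColor(a['frame'][145:227,260:360],4),None,fx=4,fy=4,interpolation=2)
cv2.imwrite('pics/c2.png',np.vstack([B,cv2.copyMakeBorder(A,0,0,0,400,0)]))
E
```

```text
time: 8.68
eef_pos: [0.5498, 0.0311, 0.0902]
orientation: [-0.001, 0.125, 0.992, 0.001]
force: [-7.3, 8.2, 7.7]
gripper_width: 0.0329
grasp_force: 60.0
t 8.68 tcp [549.8  31.1  90.2] shift mm [ -8.2 -24.8  -0.1] xdir 2.892 zaxis [-0.002  0.002 -1.   ] F [-7.3  8.2  7.7] T [1.24 1.25 0.05] w 32.9 g 60.0 q [-0.04  0.11  1.77  0.    1.26 -1.36]
```

View pics/c2.png

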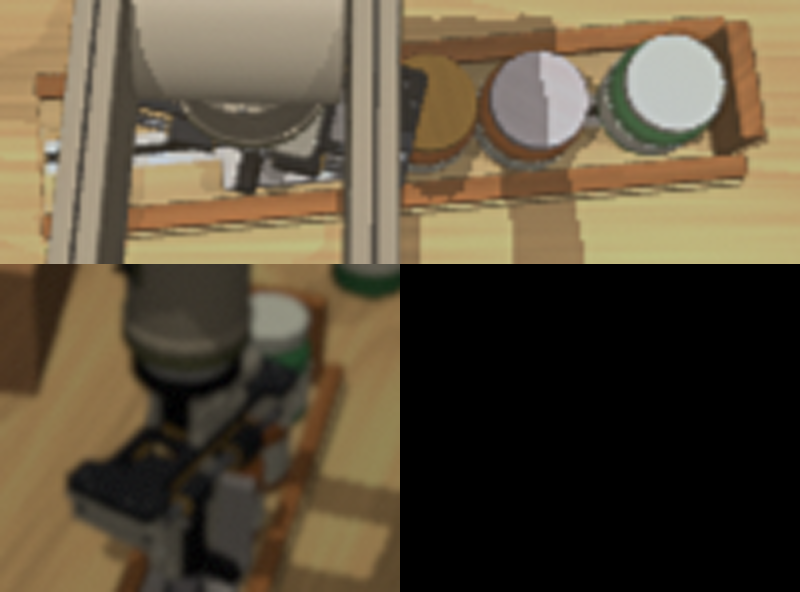

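The jars are upright and two of them are moving with the plate, with a gap left to the green jar (purple lid at column 540, white lid at 677). I'll continue slower.

```bash

python3 -m inch '[[-1.6,-4.7,0,0,0,0,10],[-1.6,-4.7,0,0,0,0,10],[-1.6,-4.7,0,0,0,0,10],[-0.9,-2.8,0,0,0,0,10],[-0.6,-1.9,0,0,0,0,10],[0,0,0,0,0,0,10]]'
python3 -m inch '[[-0.6,-1.9,0,0,0,0,10],[-0.3,-0.9,0,0,0,0,10],[0,0,0,0,0,0,10]]'
python3 -c "
from h import *
togo([551.6,5,90.2])"
```

```text
time: 9.52
eef_pos: [0.5513, 0.0113, 0.0901]
orientation: [-0.001, 0.125, 0.992, 0.001]
force: [-7.5, 7.1, 7.5]
gripper_width: 0.0328
grasp_force: 60.0
time: 9.9
eef_pos: [0.5514, 0.0098, 0.0902]
orientation: [-0.001, 0.125, 0.992, 0.002]
force: [-7.5, 13.2, 7.5]
gripper_width: 0.0328
grasp_force: 60.0
t 9.9 tcp [551.4   9.8  90.2] shift mm [-1.3 -4.6 -0. ] xdir 2.892 zaxis [-0.002  0.005 -1.   ] F [-7.5 13.2  7.5] T [2.13 1.28 0.03] w 32.8 g 60.0 q [-0.08  0.11  1.77  0.    1.26 -1.4 ]
```

```bash

for i in 1 2 3; do python3 -m inch '[[-0.3,-0.95,0,0,0,0,10],[0,0,0,0,0,0,10]]' | grep -E 'eef|force: \['; done
```

```text
eef_pos: [0.5514, 0.0096, 0.0902]
force: [-7.6, 17.9, 9.4]
eef_pos: [0.5514, 0.0095, 0.0902]
force: [-7.5, 22.7, 9.6]
eef_pos: [0.5514, 0.0094, 0.0901]
force: [-7.5, 25.3, 9.5]
```

```bash
python3 - <<'E'
from h import *
togo([551.6,5,90.2])
c=get('top');a=get('side')
B=cv2.resize(cv2.cvtColor(c['frame'][222:288,200:400],4),None,fx=4,fy=4,interpolation=2)
A=cv2.resize(cv2.cvtColor(a['frame'][145:227,260:360],4),None,fx=4,fy=4,interpolation=2)
W=cv2.resize(cv2.cvtColor(get('wrist')['frame'],4),(400,300));W=cv2.copyMakeBorder(W,0,28,0,0,0)
cv2.imwrite('pics/c3.png',np.vstack([B,np.hstack([A,W])]))
T=lambda x,y:((x+.5)/4-.5+200,(y+.5)/4-.5+222)
E
```

```text
t 10.65 tcp [551.4   9.4  90.1] shift mm [-1.3 -4.2 -0.1] xdir 2.893 zaxis [-0.002  0.008 -1.   ] F [-7.5 25.3  9.5] T [4.11 1.37 0.07] w 32.7 g 60.0 q [-0.08  0.11  1.77  0.01  1.26 -1.41]
```

View pics/c3.png

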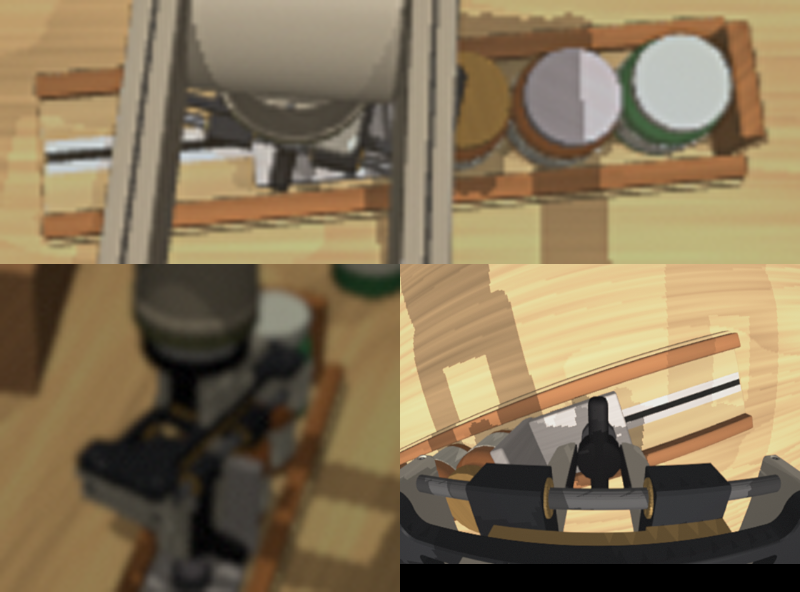

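The top view shows purple lid at column 575 and white at 682, about one jar diameter apart, with the green jar against the panel. Force is rising steeply without movement, so the row is closed up. I'll ease the push off and tighten.

```bash

python3 -m inch '[[0.5,1.6,0,0,0,0,10],[0.5,1.6,0,0,0,0,10],[0,0,0,0,0,0,10]]' 
python3 -m inch '[[0,0,0,0,0,0.1,10],[0,0,0,0,0,0.1,10],[0,0,0,0,0,0.1,10],[0,0,0,0,0,0.1,10],[0,0,0,0,0,0.1,10],[0,0,0,0,0,0.1,10],[0,0,0,0,0,0.1,10],[0,0,0,0,0,0.1,10],[0,0,0,0,0,0.1,10],[0,0,0,0,0,0.1,10],[0,0,0,0,0,0.1,10],[0,0,0,0,0,0,10]]' >/dev/null
python3 -c "
from h import *
togo([551.6,5,90.2])"
python3 -m inch '[[0,0,0,0,0,0.1,10],[0,0,0,0,0,0.05,10],[0,0,0,0,0,0,10]]' >/dev/null
python3 -c "
from h import *
togo([551.6,5,90.2])"
```

```text
time: 11.18
eef_pos: [0.5514, 0.0098, 0.0902]
orientation: [-0.001, 0.124, 0.992, 0.002]
force: [-6.6, 12.4, 8.7]
gripper_width: 0.0331
grasp_force: 60.0
t 12.68 tcp [551.2   9.5  90.2] shift mm [-4.5 -0.6 -0.1] xdir 1.79 zaxis [-0.003  0.004 -1.   ] F [-8.8 10.8  9.9] T [ 1.8   1.57 -0.07] w 32.5 g 60.0 q [-0.08  0.11  1.77  0.    1.26 -0.3 ]
t 13.05 tcp [551.2   9.5  90.2] shift mm [-4.6  0.1  0. ] xdir 1.641 zaxis [-0.003  0.004 -1.   ] F [-8.4 10.6  9.9] T [1.85 1.6  0.03] w 32.6 g 60.0 q [-0.08  0.11  1.77  0.    1.26 -0.15]
```

```bash

for i in 1 2 3 ; do python3 -m inch '[[0,0,0,0,0,0.04,10],[0,0,0,0,0,0,10]]' >/dev/null
python3 -c "
from h import *
togo([551.6,5,90.2])"; done
python3 - <<'E'
from h import *
W=cv2.resize(cv2.cvtColor(get('wrist')['frame'][100:330,140:420],4),None,fx=2.5,fy=2.5,interpolation=2)
cv2.imwrite('pics/c4.png',W)
E
```

```text
t 13.3 tcp [551.2   9.5  90.2] shift mm [-4.5  0.3  0. ] xdir 1.602 zaxis [-0.003  0.003 -1.   ] F [-8.7 10.6 10. ] T [1.82 1.62 0.79] w 32.6 g 60.0 q [-0.08  0.11  1.77  0.    1.26 -0.11]
t 13.55 tcp [551.2   9.   90.3] shift mm [-4.   0.5  0. ] xdir 1.562 zaxis [-0.003  0.002 -1.   ] F [-10.3   8.7   9.4] T [1.39 1.58 1.04] w 33.1 g 60.0 q [-0.08  0.11  1.77  0.    1.26 -0.07]
t 13.8 tcp [551.1   8.1  90.2] shift mm [-3.   0.7  0. ] xdir 1.521 zaxis [-0.003  0.001 -1.   ] F [-10.5   3.5   9.6] T [0.59 1.74 0.22] w 33.2 g 60.0 q [-0.08  0.11  1.77  0.    1.26 -0.03]
```

View pics/c4.png

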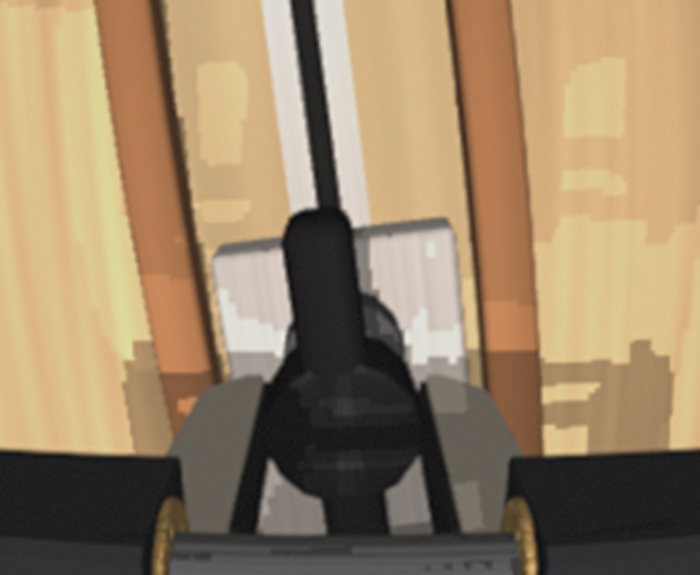

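The bar is now parallel to the slot. The torque climbed to 1.0 N m and the grip then slipped, so the knob is on its hard stop. I'll release and retract.

```bash

python3 -m inch '[[0,0,0,0,0,-0.04,60],[0,0,0,0,0,0,60],[0,0,0,0,0,0,60],[0,0,0,0,0,0,60],[0,0,-10,0,0,0,60],[0,0,-30,0,0,0,60],[0,0,-50,0,0,0,60],[0,0,-50,0,0,0,60]]' 
python3 -c "
from h import *
togo([330,-100,230])"
```

```text
time: 14.85
eef_pos: [0.5522, 0.0071, 0.2316]
orientation: [0.0, 0.711, 0.703, 0.0]
force: [0.1, -0.9, 0.0]
gripper_width: 0.06
grasp_force: 0.0
t 14.85 tcp [552.2   7.1 231.6] shift mm [-109.4 -221.1    1.6] xdir 1.561 zaxis [ 0.  0. -1.] F [ 0.1 -0.9  0. ] T [-0.07 -0.12 -0.03] w 60.0 g 0.0 q [-0.08  0.    1.62  0.    1.52 -0.07]
```

```bash

python3 -m inch '[[-20,-45,0,0,0,0,60],[-40,-45,0,0,0,0,60],[-50,-45,0,0,0,0,60],[-50,-35,0,0,0,0,60],[-50,0,0,0,0,0,60],[-50,0,0,0,0,0,60],[-50,0,0,0,0,0,60],[0,0,0,0,0,0,60]]' 
python3 - <<'E'
from h import *
c=get('top');a=get('side')
B=cv2.resize(cv2.cvtColor(c['frame'][222:288,200:400],4),None,fx=4,fy=4,interpolation=2)
A=cv2.resize(cv2.cvtColor(a['frame'][145:227,260:360],4),None,fx=4,fy=4,interpolation=2)
W=cv2.resize(cv2.cvtColor(c['frame'],4),(400,300));W=cv2.copyMakeBorder(W,0,28,0,0,0)
cv2.imwrite('pics/c5.png',np.vstack([B,np.hstack([A,W])]))
E
```

```text
time: 15.85
eef_pos: [0.3819, -0.3004, 0.23]
orientation: [0.0, 0.712, 0.702, -0.0]
force: [0.2, 0.8, -0.3]
gripper_width: 0.0599
grasp_force: 0.0
```

View pics/c5.png

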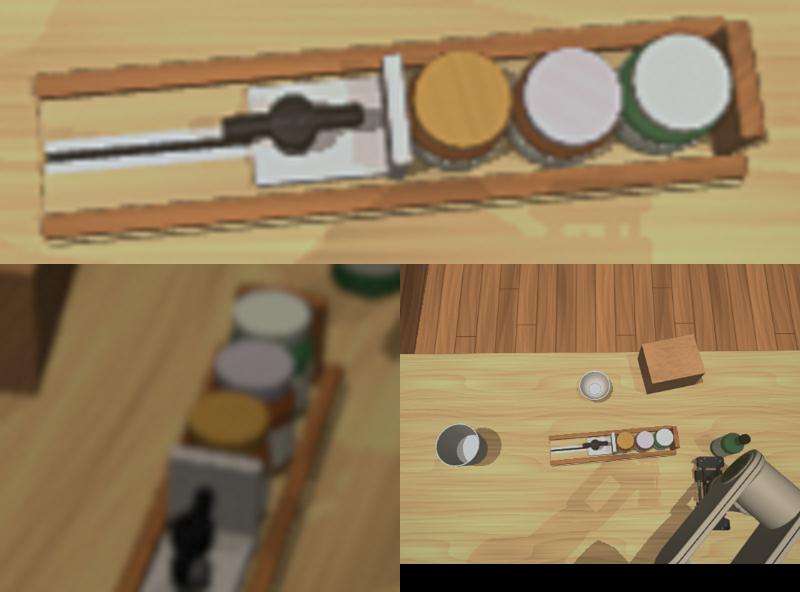

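The three jars stand evenly spaced at columns 461, 572 and 682, about 69 mm apart, so they are touching. The bar slope matches its tight position at the start, and the pail, bottle and bowl haven't moved.

```bash
python3 -c "
from h import *
print(job.finish_job())"
```

```text
the job is handed in; nothing more can be done
None
```

The job is handed in: I loosened the knob, slid the bookend about 115 mm until the three jars stood touching between it and the end panel, then turned the knob back to its hard stop; the last picture shows the jars upright and the pail, bottle and bowl where they were.

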